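Load the analyser drawer and open its sampling port

ROBOT

A 6-joint arm with a two-finger parallel gripper is mounted at the origin on the work surface. World frame = base frame: x ahead of the robot, y to its left, z up, the work surface at z = 0. Lengths are in m, angles in rad, forces in N, time in s.
With the tool pointing down it reaches from about 0.375 to 0.9 m from the base axis. Payload 3.1 kg.
Tool frame: the origin (TCP) lies between the finger pads; the fingertips stand 17 mm ahead of it and the grasp point (between the pads) lies 2 mm behind it; z points along the fingers, y is the line along which they close (so a half turn about z gives the same grasp; the last joint's range is limited). The gripper opens to 85 mm and grips with 20 to 120 N. Pads are 22 mm wide; open, the fingers measure 114 mm over their backs; the gripper's body (76 mm by 85 mm) begins 54 mm behind the grasp point. The pads swing forward as they close: fully open they stand 13 mm farther back than shut.
Start: joints at [-0.178, 0.527, 1.433, -0, 1.181, -0.178], TCP at [0.625, 0, 0.248] pointing down, gripper open.
Joint ranges: [-3.08, 3.08], [-0.75, 2.2], [0.22, 2.44], [-1.43, 4.57], [0, 2.65], [-2.85, 2.85]. Speed limits (rad/s): [2.79, 2.79, 3.14, 3.14, 3.14, 3.14].

INTERFACE

Orientations are given as a unit quaternion [x, y, z, w].
In Python, from station import sense, vision, order gives the robot as it stands.
- The arm moves only by the shell command python3 -m crank 'ROWS' [OPENING] [FORCE]. ROWS is JSON, a list of rows, each an object with "dp": the shift along the world's x, y, z in units of 30 mm (1.0 is 30 mm), a list of three; "angular": the turn, a rotation vector about the world's x, y, z in degrees, a list of three. In form: [{"dp": [dx, dy, dz], "angular": [ax, ay, az]}, ...]. A call has 1 to 20 rows; each row shifts and turns the commanded pose from where the row before left it; what a row does not reach is not made up. A row lasts 1/10 s, in which the tool goes at most 50 mm and 8.59 degrees, less where a joint would pass 70% of its speed; a pose out of reach is approached as far as the arm can. A call is refused whole if a number of a shift passes 1 or a number of a turn 8.59, either way. A call with a gripper value outside its range is refused whole. OPENING is the closure, from 0 (fully open) to 1 (shut), set as the call begins (- or left out, the last holds). The fingers move at their own pace and stop on an object; FORCE is the grip in N (left out, the last holds). Time passes only in rows, so rows that do not move let the fingers close. It gives the time, the measured TCP pose, the force, the opening and the grip force at its end, in the units of the state.
- sense(): the state, without advancing time (a new reading comes with each control period).
- vision.snapshot(name): name is "scene" or "side" or "wrist"; returns a dict with "image" (420x560x3 uint8, blue, green, red), "range_z" (420x560 float32, m along the optical axis (not along the pixel's ray), 0 where there is no reading), "mtx" (3x3 intrinsics, pixels), "dist" ([k1, k2, p1, p2, k3] as OpenCV has them; the pictures are not rectified), "pose" (4x4, takes a point from camera to world coordinates); the wrist camera has in their place "mount" (4x4, takes a point from camera to tool coordinates, whose origin is the TCP and whose axes are the flange's). Camera axes: x right, y down, z forward; pixel columns grow to the right and rows downward; lengths in m; the calibration is good to about 2 mm. A picture is of the moment at which its call begins: read the wrist's pose just before it.
- order.sign_off(): hands the job in; it is judged then, once.
The state is a dict: "t": time; "q": joint angles; "qd": joint speeds; "tau": joint torques, N m; "tcp_pos": TCP position; "tool_rot": TCP orientation; "force": force on the tool from outside, world axes, zero at the start; "ft_torque": the same for the moment, N m; "finger_gap": opening from 0.0 (shut) to 1.0 (fully open); "gripper_force": force on a finger pad.
Only numpy, scipy, OpenCV 4.12 (cv2) and the standard library are available. Lean on these libraries where they do the work, as an engineer would, in place of code of your own. Each camera call takes 0.05 s, during which the arm holds its last target. There are 200 camera calls.

TASK

Get the analyser ready for sampling: take the tube cooler with the carrying fin off its deck, keep it upright and set it down gently (not dropped) on the floor of the open drawer, then push the drawer fully home with the cooler in it. Swing the pivoting dust cover aside until the sampling port is completely clear, and leave it there. Leave the tip box and everything else on and round the analyser where it is.

Things in the scene. Friction and masses are not known exactly. Their poses are not given: they have to be found in the camera images.
- analyser: low white bench analyser, fixed, 260 (x) x 360 mm (y). Origin on its underside; -x is its front, towards the robot. Flat deck 105 mm above the bench, x -110 (front) to 100, y -180 to 180 mm; behind it, x 100 to 150, a grey head up to 158 mm above the bench. The drawer comes out of the middle of its front face (x -110) through a mouth 172 mm wide with its upper edge 92 mm above the bench.
- port (a point): centre of the round sampling port, a 42 mm hole in the analyser's deck (at analyser x -50, y 0 mm, at deck height), right above the shut drawer; under the dust cover at the start
- drawer (a joint): how far the drawer is out, m: 0 = fully home at its stop, 0.12 = all the way out; 0.095 to 0.112 at the start. It slides along the analyser's x (out towards -x), with about 2.5 N of friction, and stays where it is left.
- drawer_floor (a point): middle of the drawer's inner floor, moving with it, axes as the analyser's (analyser x -50 mm when home). Inside 120 mm long (x) x 150 wide (y); floor 18 mm, side and back walls 60 mm, 8 mm thick white front plate (176 mm wide) 90 mm above the bench. Only the front part, as long as the drawer is out, is open from above; the rest is under the deck.
- drawer_pull (a point): middle of the front (-x) face of the grey bar pull on the drawer's front (moves with it): bar 100 mm long (y), 12 mm thick (x), 25 mm high (45 to 70 mm above the bench), 14 mm clear of the front plate; 144 mm in front of the analyser's origin when the drawer is home
- cover (a joint): angle of the dust cover about its upright pin, rad: 0 = over the port, pointing to the analyser's front; positive swings its knob to the analyser's -y (robot's right), negative to +y (left); stops at -1.4 and 1.4; -0.15 to 0.15 at the start. The port is completely clear beyond 1.0 either way. Stays where left; about 1.2 N at the knob moves it.
- cover_knob (a point): top centre of the upright round black knob on the cover's free end: 18 mm across, 30 mm high, top 146 mm above the bench; 100 mm from the pin axis. The cover is a flat grey plate, 5 mm thick, top 116 mm above the bench, 36 mm wide with a 60 mm disc 55 mm from the pin, reaching 118 mm from the pin.
- cover_pin (a point): top of the upright pin on which the cover turns, at analyser x +5, y 0 mm, 121 mm above the bench
- cooler: tube cooler, cream base and blue top, 64 (x) x 92 mm (y), 40 mm high, with an upright cream fin across the middle of its top: 12 mm thick (y), 50 long (x), 28 high; total height 68 mm, about 0.3 kg. Origin at the centre of its underside. At the start it stands on the analyser's deck, left or right of the cover and in its way, long side roughly along the analyser's y.
- tip_box: clear and brown pipette tip box without fin, 64 x 90 mm, 57 mm high; origin at the centre of its underside. Bystander: stands on the deck on the other side of the cover, blocking it there, and stays where it is.
- bottle: amber bottle, 72 mm across, 190 mm high, origin at the centre of its underside; bystander on the bench beside the open drawer
- jar: white jar, 76 mm across, 110 mm high, origin at the centre of its underside; bystander on the bench on the other side of the drawer
- tube_rack: low blue tube rack without fin, 75 x 120 mm, 57 mm high over its tubes, origin at the centre of its underside; bystander on the bench at the left of the analyser
- ice_tub: open white tub 140 x 100 mm, 70 mm high, origin at the centre of its underside; bystander at the right of the analyser
- beaker: glass beaker 70 mm across, 90 mm high, origin at the centre of its underside; bystander, left in front
Mind the look-alikes: they are no part of the job. What is shaped like the cooler but green or red is not meant.

How it is judged:
By the outcome, as a careful person would: the job done as asked, in the order asked, and still so for the second after the job is handed in, with the robot touching nothing.
It also fails if it takes over 72 s, if anything falls off the work surface, if the arm or the gripper's body presses on something with over 40 N, if the wrist force passes 120 N, or if a joint passes its speed limit or range.

## Working session

There is one attempt and no reset: what is moved stays moved. The work goes in short steps, Python scripts to look and compute and a shell command to move; the robot and the scene stay as the last step left them, time stands still between calls to the robot, and variables do not carry over. Pictures are saved under pics/ and viewed, at most 10 in all, crops included, and the job is handed in when it is done.

```bash
mkdir -p pics; cat > h.py <<'E'
import numpy as np, cv2
from station import sense, vision, order
from scipy.spatial.transform import Rotation as R
def snap(n):
    s=sense(); d=vision.snapshot(n)
    if n=="wrist":
        T=np.eye(4); T[:3,:3]=R.from_quat(s["tool_rot"]).as_matrix(); T[:3,3]=s["tcp_pos"]; d["pose"]=T@np.array(d["mount"])
    z=d["range_z"]; h,w=z.shape
    uv=np.stack(np.meshgrid(np.arange(w),np.arange(h)),-1).reshape(-1,1,2).astype(float)
    n_=cv2.undistortPoints(uv,np.array(d["mtx"]),np.array(d["dist"])).reshape(h,w,2)
    P=np.dstack([n_*z[...,None],z]); T=np.array(d["pose"])
    d["W"]=P@T[:3,:3].T+T[:3,3]; d["W"][z==0]=np.nan
    return d
E
python3 - <<'E'
from h import *
a=snap("scene");b=snap("side")
np.savez("a.npz",W=a["W"],I=a["image"]);np.savez("b.npz",W=b["W"],I=b["image"])
cv2.imwrite("pics/scene.png",a["image"]);cv2.imwrite("pics/side.png",b["image"])
E
```

```text
(no output)
```

View pics/scene.png

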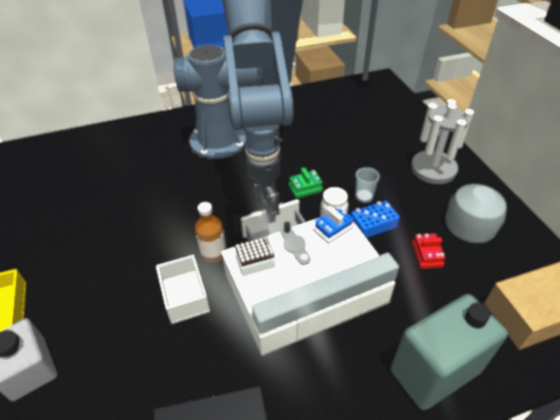

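View pics/side.png

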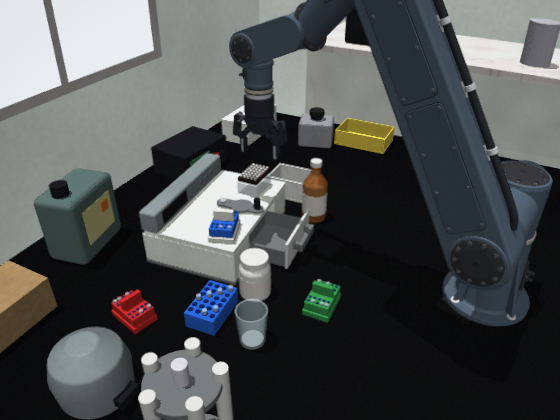

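The deck-standing piece at side (223,224) / scene (333,222) has a blue top, cream base and a fin, so it fits the cooler. The look-alikes are green (side 322,298), red (134,310) and the finless blue rack (212,305), all on the bench. I'll confirm with a crop and measure.

```bash
python3 - <<'E'
from h import *
b=np.load("b.npz");a=np.load("a.npz")
c=cv2.resize(b["I"][150:270,150:330],None,fx=4,fy=4,interpolation=cv2.INTER_CUBIC);cv2.imwrite("pics/crop.png",c)
W=np.vstack([a["W"].reshape(-1,3),b["W"].reshape(-1,3)])
W=W[np.isfinite(W).all(1)]
roi=W[(W[:,0]>.4)&(W[:,0]<1.1)&(abs(W[:,1])<.4)]
for lo,hi,n in[(.1,.11,'deck'),(.154,.162,'head')]:
    p=roi[(roi[:,2]>lo)&(roi[:,2]<hi)]
    # largest cluster on 5mm grid
    g=np.zeros((160,160),np.uint8); ij=((p[:,:2]-[.4,-.4])/.005).astype(int); g[ij[:,0],ij[:,1]]=255
    g=cv2.morphologyEx(g,cv2.MORPH_CLOSE,np.ones((3,3)))
    k,l,s,_=cv2.connectedComponentsWithStats(g); m=1+s[1:,4].argmax()
    q=p[l[ij[:,0],ij[:,1]]==m]; r=cv2.minAreaRect(q[:,:2].astype(np.float32)); print(n,len(q),r,np.median(q[:,2]),cv2.boxPoints(r).round(3).tolist())
for n,d in(("scene",a),("side",b)):
  for nm,uv in {"scene":dict(cool=(333,222),knob=(287,228),pin=(303,257),bottle=(205,209),jar=(335,193),tip=(255,250)),"side":dict(cool=(223,224),knob=(257,203),pin=(224,203),pull=(303,240),jar=(255,256),bottle=(316,163))}[n].items():
    print(n,nm,d["W"][uv[1],uv[0]].round(3))
E
```

```text
deck 9219 ((0.7153339385986328, 0.07378306984901428), (0.2639581263065338, 0.3689301013946533), 5.788783073425293) 0.10503127734982676 [[0.5649999976158142, 0.24400000274181366], [0.6029999852180481, -0.12300000339746475], [0.8650000095367432, -0.09600000083446503], [0.828000009059906, 0.2709999978542328]]
head 3877 ((0.8183293342590332, 0.0870342031121254), (0.057213641703128815, 0.3651004433631897), 5.911141395568848) 0.15786091123163182 [[0.7710000276565552, 0.26600000262260437], [0.8090000152587891, -0.09700000286102295], [0.8659999966621399, -0.09200000017881393], [0.828000009059906, 0.2720000147819519]]
scene cool [0.638 0.176 0.147]
scene knob [0.609 0.059 0.136]
scene pin [0.702 0.07  0.122]
scene bottle [ 0.528 -0.133  0.192]
scene jar [0.508 0.24  0.114]
scene tip [ 0.673 -0.044  0.162]
side cool [0.618 0.2   0.144]
side knob [0.597 0.068 0.137]
side pin [0.694 0.078 0.115]
side pull [0.459 0.076 0.067]
side jar [0.511 0.237 0.11 ]
side bottle [ 0.511 -0.12   0.188]
```

View pics/crop.png

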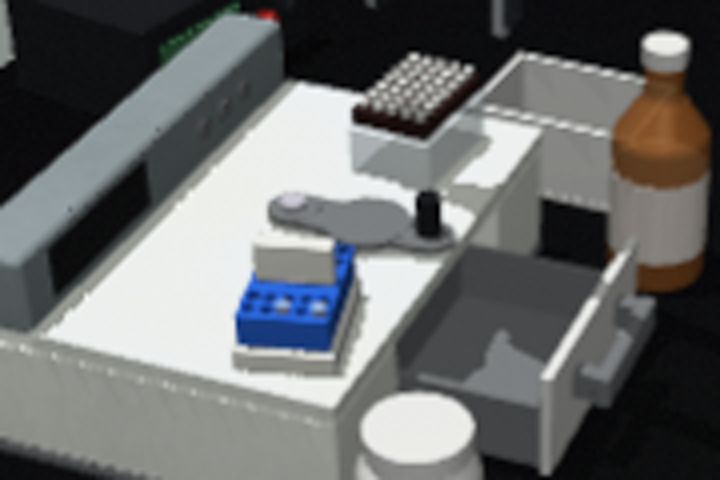

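The crop confirms it: the cooler has a cream fin at crop (293,255) and a blue top, and stands on the deck left of the cover. The tip box is at (415,90) on the other side.

```bash
python3 - <<'E'
from h import *
s=sense(); print(s["t"],R.from_quat(s["tool_rot"]).as_matrix().round(3).tolist())
a=np.load("a.npz");b=np.load("b.npz")
O=np.array([.695,.072]);th=np.radians(5.85);X=np.array([np.cos(th),np.sin(th)]);Y=np.array([-X[1],X[0]])
for n,d in(("scene",a),("side",b)):
    W=d["W"].reshape(-1,3);W=W[np.isfinite(W).all(1)]
    L=np.c_[(W[:,:2]-O)@X,(W[:,:2]-O)@Y,W[:,2]]
    def f(nm,x0,x1,y0,y1,z0,z1):
        q=L[(L[:,0]>x0)&(L[:,0]<x1)&(L[:,1]>y0)&(L[:,1]<y1)&(L[:,2]>z0)&(L[:,2]<z1)]
        if len(q)<4: return print(n,nm,len(q))
        r=cv2.minAreaRect(q[:,:2].astype(np.float32)*1000)
        print(n,nm,len(q),np.round(r[0],1),np.round(r[1],1),round(r[2],1),"min",q.min(0).round(3),"max",q.max(0).round(3))
    f("fin",-.11,.09,.04,.18,.155,.18)
    f("top",-.11,.09,.04,.18,.14,.151)
    f("body",-.11,.09,.04,.18,.112,.151)
    f("knob",-.13,-.06,-.035,.035,.125,.155)
    f("plate",-.26,-.2,-.1,.1,.086,.094)
    f("pull",-.28,-.21,-.06,.06,.05,.07)
    f("tip",-.11,.09,-.18,-.03,.14,.17)
E
```

```text
0.1 [[0.0, 1.0, -0.002], [1.0, -0.0, 0.0], [0.0, -0.002, -1.0]]
scene fin 139 [-54.1 117.3] [51.7 15.8] 10.9 min [-0.08   0.106  0.155] max [-0.028  0.128  0.179]
scene top 424 [-53.7 116.7] [59.9 88.6] 12.1 min [-0.091  0.069  0.14 ] max [-0.017  0.161  0.151]
scene body 731 [-51.8 115.3] [63.6 91.8] 11.6 min [-0.091  0.065  0.112] max [-0.013  0.164  0.151]
scene knob 64 [-91.7  -1. ] [16.5 18.4] 44.4 min [-0.103 -0.01   0.125] max [-0.082  0.009  0.151]
scene plate 132 [-208.4    0.7] [173.8  14. ] 89.7 min [-0.216 -0.086  0.086] max [-0.202  0.088  0.094]
scene pull 8 [-235.8    0.6] [ 6.  94.2] 1.1 min [-0.24  -0.046  0.068] max [-0.233  0.048  0.07 ]
scene tip 875 [ -35.7 -113.6] [88.6 66.3] 84.1 min [-0.072 -0.16   0.14 ] max [-0.001 -0.068  0.167]
side fin 164 [-56.8 118.2] [49.6 18.6] 16.8 min [-0.083  0.107  0.155] max [-0.033  0.133  0.175]
side top 331 [-57.3 117.8] [57.8 89.7] 13.3 min [-0.095  0.07   0.14 ] max [-0.03   0.165  0.151]
side body 669 [-57.3 119.7] [64.5 93.2] 13.9 min [-0.098  0.068  0.112] max [-0.03   0.171  0.151]
side knob 61 [-96.3   1.6] [16.3 15.9] 59.4 min [-0.105 -0.008  0.125] max [-0.087  0.011  0.147]
side plate 118 [-211.4    2.8] [178.    8.8] 89.8 min [-0.216 -0.086  0.086] max [-0.207  0.092  0.093]
side pull 284 [-2.273e+02  1.000e-01] [117.9  29. ] 89.6 min [-0.242 -0.059  0.05 ] max [-0.213  0.059  0.07 ]
side tip 486 [ -40.  -110.7] [92.5 65.2] 84.3 min [-0.076 -0.156  0.14 ] max [-0.004 -0.064  0.165]
```

```bash
python3 -m crank '[{"dp":[0,0.68,0],"angular":[0,0,-7.95]},{"dp":[0,0.68,0],"angular":[0,0,-7.95]},{"dp":[0,0.68,0],"angular":[0,0,-7.95]},{"dp":[0,0.68,0],"angular":[0,0,-7.95]},{"dp":[0,0.68,0],"angular":[0,0,-7.95]},{"dp":[0,0.68,0],"angular":[0,0,-7.95]},{"dp":[0,0.68,0],"angular":[0,0,-7.95]},{"dp":[0,0.68,0],"angular":[0,0,-7.95]},{"dp":[0.1,0.66,0],"angular":[0,0,-7.95]},{"dp":[0,0,0],"angular":[0,0,0]},{"dp":[0,0,0],"angular":[0,0,0]}]' 0.3 40
python3 - <<'E'
from h import *
d=snap("wrist"); W=d["W"].reshape(-1,3);s=sense();print(s["q"],s["tcp_pos"],R.from_quat(s["tool_rot"]).as_matrix().round(3).tolist())
cv2.imwrite("pics/w1.png",d["image"])
I=d["image"].reshape(-1,3).astype(int)
W0=W[np.isfinite(W).all(1)]
near=np.hypot(W0[:,0]-.628,W0[:,1]-.183)<.06
for n,z0,z1 in(("fin",.166,.18),("top",.138,.15),("body",.112,.15)):
    q=W0[near&(W0[:,2]>z0)&(W0[:,2]<z1)]
    r=cv2.minAreaRect(q[:,:2].astype(np.float32)*1000);print(n,len(q),r,np.median(q[:,2]))
E
```

```text
t: 1.2
tcp_pos: [0.6276, 0.183, 0.2478]
tool_rot: [0.987, 0.162, -0.001, 0.0]
force: [-0.5, -0.4, -0.2]
finger_gap: 0.7
gripper_force: 0.0
[ 1.12402044e-01  5.67900747e-01  1.35548913e+00 -6.39423034e-04
  1.21935622e+00  1.35919504e+00] [0.62764499 0.18238313 0.2478555 ] [[0.948, 0.319, -0.001], [0.319, -0.948, -0.001], [-0.001, 0.0, -1.0]]
fin 1727 ((629.8367309570312, 183.28114318847656), (49.85614013671875, 11.986893653869629), 19.60395050048828) 0.1723364537290392
top 9662 ((629.8534545898438, 183.31141662597656), (58.01236343383789, 86.19436645507812), 19.62544822692871) 0.14464914179350497
body 11059 ((631.3045043945312, 183.56825256347656), (60.91840362548828, 91.0525131225586), 19.62544822692871) 0.1444977241029175
```

View pics/w1.png

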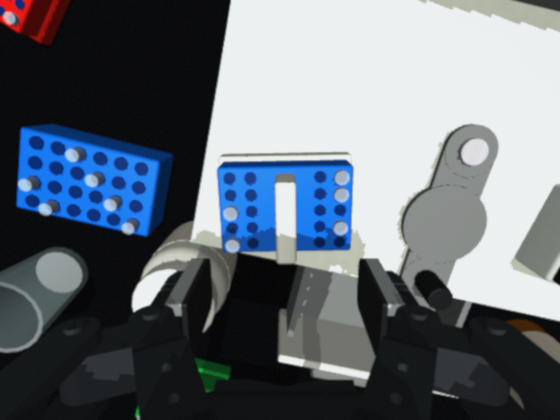

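The wrist view shows the fin at (285,222), between the fingers. I'll make a small correction, descend and grip.

```bash
python3 -m crank '[{"dp":[0.08,0.03,-0.5],"angular":[0,0,1]},{"dp":[0,0,-0.7],"angular":[0,0,0]},{"dp":[0,0,-0.7],"angular":[0,0,0]},{"dp":[0,0,-0.5],"angular":[0,0,0]},{"dp":[0,0,-0.3],"angular":[0,0,0]},{"dp":[0,0,0],"angular":[0,0,0]},{"dp":[0,0,0],"angular":[0,0,0]}]' 0.6 60
python3 -m crank '[{"dp":[0,0,0],"angular":[0,0,0]},{"dp":[0,0,0],"angular":[0,0,0]},{"dp":[0,0,0],"angular":[0,0,0]},{"dp":[0,0,0],"angular":[0,0,0]},{"dp":[0,0,0],"angular":[0,0,0]},{"dp":[0,0,0],"angular":[0,0,0]},{"dp":[0,0,0],"angular":[0,0,0]},{"dp":[0,0,0],"angular":[0,0,0]}]' 1 60
```

```text
t: 1.95
tcp_pos: [0.6309, 0.1838, 0.1676]
tool_rot: [0.986, 0.169, 0.0, 0.0]
force: [0.0, 0.1, 0.0]
finger_gap: 0.404
gripper_force: 0.0
t: 2.75
tcp_pos: [0.6312, 0.1839, 0.1685]
tool_rot: [0.986, 0.169, 0.001, 0.0]
force: [0.0, -0.9, 5.9]
finger_gap: 0.128
gripper_force: 62.8
```

```bash
python3 -m crank '[{"dp":[0,0,0.3],"angular":[0,0,0]},{"dp":[0,0,0.6],"angular":[0,0,0]},{"dp":[0,0,0.7],"angular":[0,0,0]},{"dp":[0,0,0.4],"angular":[0,0,0]},{"dp":[-0.2,-0.27,0],"angular":[0,0,-1]},{"dp":[-0.39,-0.53,0],"angular":[0,0,-1.7]},{"dp":[-0.39,-0.53,0],"angular":[0,0,-1.7]},{"dp":[-0.39,-0.53,0],"angular":[0,0,-1.7]},{"dp":[-0.39,-0.53,0],"angular":[0,0,-1.7]},{"dp":[-0.39,-0.53,0],"angular":[0,0,-1.7]},{"dp":[-0.39,-0.53,0],"angular":[0,0,-1.7]},{"dp":[-0.35,-0.5,0],"angular":[0,0,-1.7]},{"dp":[-0.2,-0.32,0],"angular":[0,0,-0.8]},{"dp":[0,0,0],"angular":[0,0,0]},{"dp":[0,0,0],"angular":[0,0,0]}]'
python3 - <<'E'
from h import *
d=snap("side");np.savez("b2.npz",W=d["W"],I=d["image"]);w=snap("wrist")
cv2.imwrite("pics/s2.png",np.hstack([cv2.resize(d["image"][110:290,150:350],(400,360)),cv2.resize(w["image"],(400,360))]))
W=d["W"].reshape(-1,3);W=W[np.isfinite(W).all(1)]
O=np.array([.695,.072]);th=np.radians(5.85);X=np.array([np.cos(th),np.sin(th)]);Y=np.array([-X[1],X[0]])
L=np.c_[(W[:,:2]-O)@X,(W[:,:2]-O)@Y,W[:,2]]
q=L[(abs(L[:,0]+.158)<.06)&(abs(L[:,1])<.07)&(L[:,2]>.13)&(L[:,2]<.215)]
print(q.min(0),q.max(0),cv2.minAreaRect(q[:,:2].astype(np.float32)*1000), np.percentile(q[:,2],[1,50,99]))
print(((np.array(sense()["tcp_pos"])[:2]-O)@X,(np.array(sense()["tcp_pos"])[:2]-O)@Y))
E
```

```text
t: 4.25
tcp_pos: [0.5378, 0.0558, 0.2271]
tool_rot: [0.999, 0.05, 0.0, -0.0]
force: [-0.3, 0.2, -1.9]
finger_gap: 0.126
gripper_force: 61.8
[-0.19602792 -0.04518376  0.13124102] [-0.09806859  0.0520371   0.21499145] ((-161.82444763183594, 14.874092102050781), (108.04061126708984, 86.75160217285156), 25.634679794311523) [0.13839374 0.19243675 0.2141476 ]
(np.float64(-0.15761824429002355), np.float64(0.00034792897893440197))
```

View pics/s2.png

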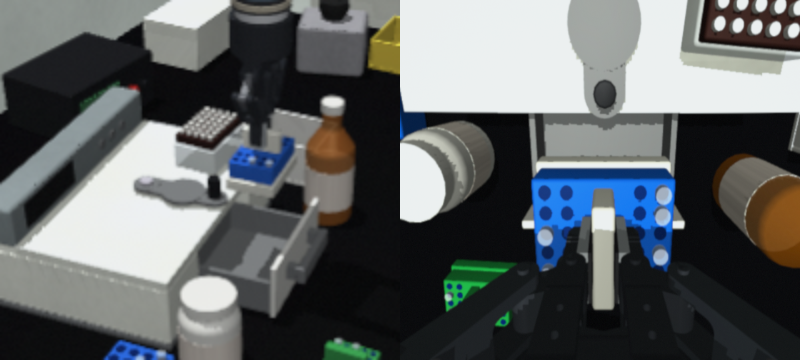

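The cooler hangs level, centred over the open drawer (right view: fin at (603,250), drawer walls at (535,140) and (672,140)). Lowering now.

```bash
python3 -m crank '[{"dp":[0,0,-0.4],"angular":[0,0,0]},{"dp":[0,0,-0.7],"angular":[0,0,0]},{"dp":[0,0,-0.7],"angular":[0,0,0]},{"dp":[0,0,-0.7],"angular":[0,0,0]},{"dp":[0,0,-0.7],"angular":[0,0,0]},{"dp":[0,0,-0.6],"angular":[0,0,0]},{"dp":[0,0,-0.4],"angular":[0,0,0]},{"dp":[0,0,-0.2],"angular":[0,0,0]},{"dp":[0,0,-0.1],"angular":[0,0,0]},{"dp":[0,0,-0.1],"angular":[0,0,0]},{"dp":[0,0,-0.08],"angular":[0,0,0]},{"dp":[0,0,0],"angular":[0,0,0]},{"dp":[0,0,0],"angular":[0,0,0]}]'
```

```text
t: 5.65
tcp_pos: [0.5379, 0.0558, 0.0873]
tool_rot: [0.999, 0.05, 0.0, 0.0]
force: [0.1, -0.4, -2.1]
finger_gap: 0.122
gripper_force: 61.7
```

```bash
python3 -m crank '[{"dp":[0,0,-0.06],"angular":[0,0,0]},{"dp":[0,0,-0.06],"angular":[0,0,0]},{"dp":[0,0,-0.04],"angular":[0,0,0]},{"dp":[0,0,0],"angular":[0,0,0]},{"dp":[0,0,0],"angular":[0,0,0]}]'
```

```text
t: 6.15
tcp_pos: [0.5376, 0.0558, 0.082]
tool_rot: [0.999, 0.05, -0.0, -0.0]
force: [-0.6, 1.1, -2.8]
finger_gap: 0.123
gripper_force: 61.7
```

```bash
python3 -m crank '[{"dp":[0,0,-0.03],"angular":[0,0,0]},{"dp":[0,0,-0.03],"angular":[0,0,0]},{"dp":[0,0,0],"angular":[0,0,0]},{"dp":[0,0,0],"angular":[0,0,0]}]'
```

```text
t: 6.55
tcp_pos: [0.538, 0.0558, 0.0814]
tool_rot: [0.999, 0.05, 0.001, 0.0]
force: [-0.8, -0.2, 5.9]
finger_gap: 0.128
gripper_force: 63.0
```

Contact made. Releasing and rising, with the tool then going over to the front of the pull.

```bash
python3 -m crank '[{"dp":[0,0,0],"angular":[0,0,0]},{"dp":[0,0,0],"angular":[0,0,0]},{"dp":[0,0,0],"angular":[0,0,0]},{"dp":[0,0,0],"angular":[0,0,0]},{"dp":[0,0,0.2],"angular":[0,0,0]},{"dp":[0,0,0.6],"angular":[0,0,0]},{"dp":[0,0,0.8],"angular":[0,0,0]},{"dp":[0,0,0.8],"angular":[0,0,0]},{"dp":[0,0,0.2],"angular":[0,0,0]},{"dp":[-0.7,-0.07,0],"angular":[0,0,0]},{"dp":[-0.9,-0.09,0],"angular":[0,0,0]},{"dp":[-0.9,-0.09,0],"angular":[0,0,0]},{"dp":[-0.9,-0.09,0],"angular":[0,0,0]},{"dp":[0,0,0],"angular":[0,0,0]},{"dp":[0,0,0],"angular":[0,0,0]}]' 0.6
python3 - <<'E'
from h import *
d=snap("side")
cv2.imwrite("pics/s3.png",cv2.resize(d["image"][130:290,150:350],(800,600)))
W=d["W"].reshape(-1,3);W=W[np.isfinite(W).all(1)]
O=np.array([.695,.072]);th=np.radians(5.85);X=np.array([np.cos(th),np.sin(th)]);Y=np.array([-X[1],X[0]])
L=np.c_[(W[:,:2]-O)@X,(W[:,:2]-O)@Y,W[:,2]]
for a,z0,z1 in(("fin",.066,.1),("pull",.045,.07)):
  x0,x1=(-.2,-.115) if a=="fin" else(-.28,-.22)
  q=L[(L[:,0]>x0)&(L[:,0]<x1)&(abs(L[:,1])<.05)&(L[:,2]>z0)&(L[:,2]<z1)]
  print(a,len(q),q.min(0),q.max(0))
E
```

```text
t: 8.05
tcp_pos: [0.4357, 0.0456, 0.1582]
tool_rot: [0.999, 0.05, 0.0, 0.0]
force: [0.5, 0.1, 0.5]
finger_gap: 0.401
gripper_force: 0.0
fin 150 [-0.18825148 -0.00755875  0.06619626] [-0.13880221  0.01137893  0.08764201]
pull 199 [-0.24208847 -0.04608223  0.04516098] [-0.22007673  0.04996975  0.0698746 ]
```

View pics/s3.png

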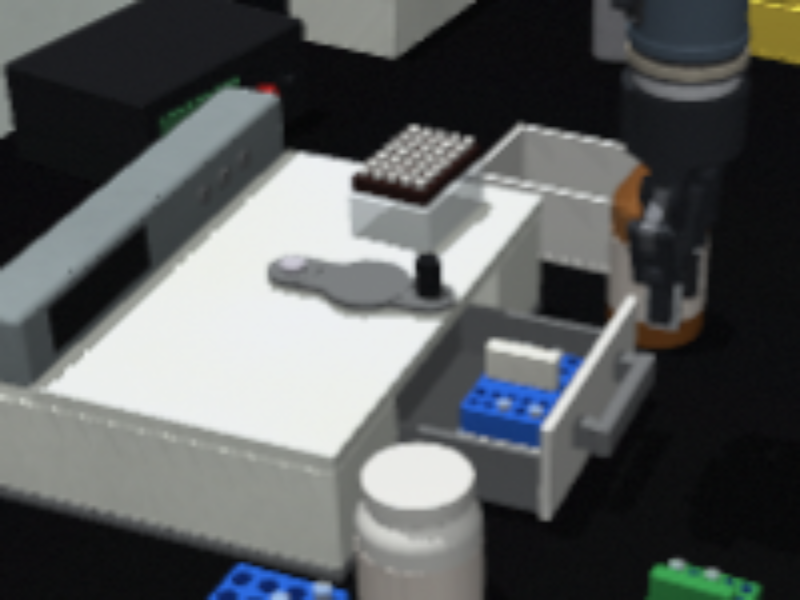

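The cooler stands flat in the drawer (fin at (523,365)). Next I'll tilt the tool, go down in front of the pull and push.

```bash
python3 -m crank '[{"dp":[-0.4,-0.04,0],"angular":[0,-8.5,0]},{"dp":[-0.3,-0.03,0],"angular":[0,-8.5,0]},{"dp":[0,0,-0.6],"angular":[0,0,0]},{"dp":[0,0,-0.8],"angular":[0,0,0]},{"dp":[0,0,-0.8],"angular":[0,0,0]},{"dp":[0,0,-0.7],"angular":[0,0,0]},{"dp":[0,0,0],"angular":[0,0,0]},{"dp":[0.2,0.02,0],"angular":[0,0,0]},{"dp":[0.2,0.02,0],"angular":[0,0,0]},{"dp":[0,0,0],"angular":[0,0,0]},{"dp":[0,0,0],"angular":[0,0,0]}]' 1 60
```

```text
t: 9.2
tcp_pos: [0.432, 0.0502, 0.1014]
tool_rot: [0.988, 0.052, 0.142, -0.003]
force: [0.0, -0.3, -0.1]
finger_gap: 0.001
gripper_force: 0.0
```

```bash
python3 -m crank '[{"dp":[0,-0.15,-0.4],"angular":[0,0,0]},{"dp":[0,0,-0.4],"angular":[0,0,0]},{"dp":[0,0,0],"angular":[0,0,0]},{"dp":[0,0,0],"angular":[0,0,0]}]'; python3 -c "
from h import *
print(np.round(sense()['q'],3))"
```

```text
t: 9.6
tcp_pos: [0.4319, 0.0489, 0.088]
tool_rot: [0.988, 0.052, 0.143, -0.005]
force: [0.5, -0.1, -0.3]
finger_gap: 0.005
gripper_force: 0.0
[-0.199  0.586  2.241  1.12   0.089  0.159]
```

The wrist is near its singularity (q5 close to 0), so I'll reduce the tilt first.

```bash
python3 -m crank '[{"dp":[0,0,0],"angular":[0,8,0]},{"dp":[0,0,0],"angular":[0,8,0]},{"dp":[0,-0.1,0],"angular":[0,0,0]},{"dp":[0,0,-0.3],"angular":[0,0,0]},{"dp":[0,0,-0.3],"angular":[0,0,0]},{"dp":[0,0,0],"angular":[0,0,0]},{"dp":[0,0,0],"angular":[0,0,0]}]'; python3 -c "
from h import *
print(np.round(sense()['q'],3),R.from_quat(sense()['tool_rot']).as_matrix().round(3))"
```

```text
t: 10.3
tcp_pos: [0.44, 0.0619, 0.071]
tool_rot: [0.99, 0.057, 0.122, -0.035]
force: [-0.3, 0.1, 0.4]
finger_gap: 0.002
gripper_force: 0.0
[-0.197  0.629  2.197  0.939  0.16   0.339] [[ 0.964  0.122  0.237]
 [ 0.105 -0.991  0.084]
 [ 0.245 -0.056 -0.968]]
```

```bash
cat > err.py <<'E'
from h import *
s=sense();x=np.array([np.cos(th:=np.radians(5.85)),np.sin(th),0]);y=np.array([x[1],-x[0],0])
G=np.c_[x,y,[0,0,-1]];M=R.from_quat(s["tool_rot"]).as_matrix()
p=np.array(s["tcp_pos"])[:2]-[.695,.072]
print("q",np.round(s["q"],3),"fix deg",np.degrees(R.from_matrix(G@M.T).as_rotvec()).round(1),"local",p@x[:2],p@[-x[1],x[0]],"F",np.round(s["force"],1))
E
python3 -m crank '[{"dp":[0,0,0.6],"angular":[0,0,0]},{"dp":[0,0,0.8],"angular":[0,0,0]},{"dp":[0,0,0.8],"angular":[0,0,0]},{"dp":[0,0,0.7],"angular":[0,0,0]},{"dp":[0,0,0],"angular":[0,0,0]}]'; python3 err.py
```

```text
t: 10.8
tcp_pos: [0.4419, 0.0619, 0.1592]
tool_rot: [0.99, 0.058, 0.125, -0.034]
force: [0.5, -0.6, 0.0]
finger_gap: 0.001
gripper_force: 0.0
q [-0.197  0.399  2.134  0.336  0.402  0.961] fix deg [-4.7 14.2 -0.9] local -0.2528339421834203 0.015762555872471825 F [ 0.5 -0.6  0. ]
```

Height frees the wrist. Straightening the tool here and centring it.

```bash
python3 -m crank '[{"dp":[-0.2,-0.15,0],"angular":[-1.2,3.5,-0.2]},{"dp":[-0.2,-0.15,0],"angular":[-1.2,3.5,-0.2]},{"dp":[-0.2,-0.15,0],"angular":[-1.2,3.5,-0.2]},{"dp":[-0.2,-0.15,0],"angular":[-1.1,3.7,-0.3]},{"dp":[0,0,0],"angular":[0,0,0]},{"dp":[0,0,0],"angular":[0,0,0]}]'; python3 err.py
```

```text
t: 11.4
tcp_pos: [0.4162, 0.0445, 0.1559]
tool_rot: [0.999, 0.05, -0.003, -0.001]
force: [-0.1, -0.1, 0.9]
finger_gap: -0.001
gripper_force: 0.0
q [-1.630e-01  4.260e-01  2.022e+00  2.000e-03  7.010e-01  1.306e+00] fix deg [-0.2 -0.4  0.1] local -0.2801010035116976 0.0010841392943559405 F [-0.1 -0.1  0.9]
```

```bash
python3 -m crank '[{"dp":[0,0,-0.5],"angular":[0,0,0]},{"dp":[0,0,-0.7],"angular":[0,0,0]},{"dp":[0,0,-0.7],"angular":[0,0,0]},{"dp":[0,0,-0.6],"angular":[0,0,0]},{"dp":[0,0,-0.4],"angular":[0,0,0]},{"dp":[0,0,0],"angular":[0,0,0]},{"dp":[0,0,0],"angular":[0,0,0]}]'; python3 err.py
```

```text
t: 12.1
tcp_pos: [0.416, 0.0443, 0.0694]
tool_rot: [0.999, 0.05, -0.004, -0.001]
force: [1.0, -0.6, -0.8]
finger_gap: -0.001
gripper_force: 0.0
q [-1.630e-01  6.220e-01  2.081e+00  2.000e-03  4.460e-01  1.306e+00] fix deg [-0.1 -0.4  0.1] local -0.2803199359137189 0.0009129517185973555 F [ 1.  -0.6 -0.8]
```

```bash
python3 -m crank '[{"dp":[0.3,0.03,0],"angular":[0,0,0]},{"dp":[0.3,0.03,0],"angular":[0,0,0]},{"dp":[0.2,0.02,0],"angular":[0,0,0]},{"dp":[0.2,0.02,0],"angular":[0,0,0]},{"dp":[0.25,0.025,0],"angular":[0,0,0]},{"dp":[0.25,0.025,0],"angular":[0,0,0]},{"dp":[0.25,0.025,0],"angular":[0,0,0]},{"dp":[0.25,0.025,0],"angular":[0,0,0]},{"dp":[0.25,0.025,0],"angular":[0,-2,0]},{"dp":[0.25,0.025,0],"angular":[0,-2,0]},{"dp":[0.25,0.025,0],"angular":[0,-2,0]},{"dp":[0.2,0.02,0],"angular":[0,-2,0]},{"dp":[0.1,0.01,0],"angular":[0,0,0]},{"dp":[0,0,0],"angular":[0,0,0]}]'; python3 err.py
```

```text
t: 13.5
tcp_pos: [0.5085, 0.0535, 0.0692]
tool_rot: [0.997, 0.05, 0.066, 0.002]
force: [-1.8, 0.3, -2.0]
finger_gap: -0.001
gripper_force: 0.9
q [-0.124  0.654  1.947  0.046  0.41   1.306] fix deg [-0.1  7.6  0.1] local -0.18744931256270808 0.0006426748416184095 F [-1.8  0.3 -2. ]
```

```bash
python3 -m crank '[{"dp":[0.2,0.02,0],"angular":[0,-2,0]},{"dp":[0.2,0.02,0],"angular":[0,-2,0]},{"dp":[0.2,0.02,0],"angular":[0,0,0]},{"dp":[0.15,0.015,0],"angular":[0,0,0]},{"dp":[0.1,0.01,0],"angular":[0,0,0]},{"dp":[0,0,0],"angular":[0,0,0]}]'; python3 err.py;  python3 -m crank '[{"dp":[0.1,0.01,0],"angular":[0,0,0]},{"dp":[0.1,0.01,0],"angular":[0,0,0]},{"dp":[0,0,0],"angular":[0,0,0]}]'; python3 err.py
```

```text
t: 14.1
tcp_pos: [0.535, 0.0559, 0.0697]
tool_rot: [0.994, 0.05, 0.102, 0.004]
force: [-0.9, 0.3, -0.3]
finger_gap: -0.007
gripper_force: 0.5
q [-0.117  0.664  1.931  0.075  0.345  1.285] fix deg [-0.1 11.7  0.1] local -0.16078161271547087 0.00032367220159678283 F [-0.9  0.3 -0.3]
t: 14.4
tcp_pos: [0.5404, 0.0565, 0.0697]
tool_rot: [0.994, 0.05, 0.102, 0.004]
force: [-0.8, 0.9, 0.2]
finger_gap: -0.0
gripper_force: 0.7
q [-0.115  0.667  1.917  0.071  0.356  1.292] fix deg [-0.1 11.7  0.1] local -0.15533861272514118 0.0003222626753164384 F [-0.8  0.9  0.2]
```

```bash
for i in 1 ; do python3 -m crank '[{"dp":[0.07,0.007,0],"angular":[0,0,0]},{"dp":[0.07,0.007,0],"angular":[0,0,0]},{"dp":[0,0,0],"angular":[0,0,0]}]'; done; python3 err.py
```

```text
t: 14.7
tcp_pos: [0.5407, 0.0569, 0.0692]
tool_rot: [0.994, 0.05, 0.098, 0.004]
force: [-8.5, -2.0, 4.6]
finger_gap: 0.003
gripper_force: 4.2
q [-0.113  0.668  1.911  0.067  0.368  1.296] fix deg [-0.1 11.2  0.1] local -0.15501402961257477 0.0007187639932110514 F [-8.5 -2.   4.6]
```

```bash
python3 - <<'E'
from h import *
O=np.array([.695,.072]);th=np.radians(5.85);X=np.array([np.cos(th),np.sin(th)]);Y=np.array([-X[1],X[0]])
for n in("side","scene"):
  d=snap(n);W=d["W"].reshape(-1,3);W=W[np.isfinite(W).all(1)]
  if n=="side": cv2.imwrite("pics/s4.png",cv2.resize(d["image"][130:290,150:350],(800,600)))
  L=np.c_[(W[:,:2]-O)@X,(W[:,:2]-O)@Y,W[:,2]]
  q=L[(L[:,0]>-.2)&(L[:,0]<-.1)&(L[:,1]>.03)&(L[:,1]<.086)&(L[:,2]>.072)&(L[:,2]<.095)]
  print(n,len(q),np.percentile(q[:,0],[0,5,50,95]))
  q=L[(L[:,0]>-.2)&(L[:,0]<-.13)&(L[:,1]>.02)&(L[:,1]<.05)&(L[:,2]>.045)&(L[:,2]<.07)]
  if len(q):print("pull",len(q),np.percentile(q[:,0],[0,5,50,95]))
E
```

```text
side 91 [-0.11978143 -0.11865183 -0.11628572 -0.10964088]
pull 71 [-0.14470802 -0.14425904 -0.1407138  -0.13141532]
scene 3 [-0.13946327 -0.13932571 -0.13808766 -0.13666729]
pull 1 [-0.1408167 -0.1408167 -0.1408167 -0.1408167]
```

View pics/s4.png

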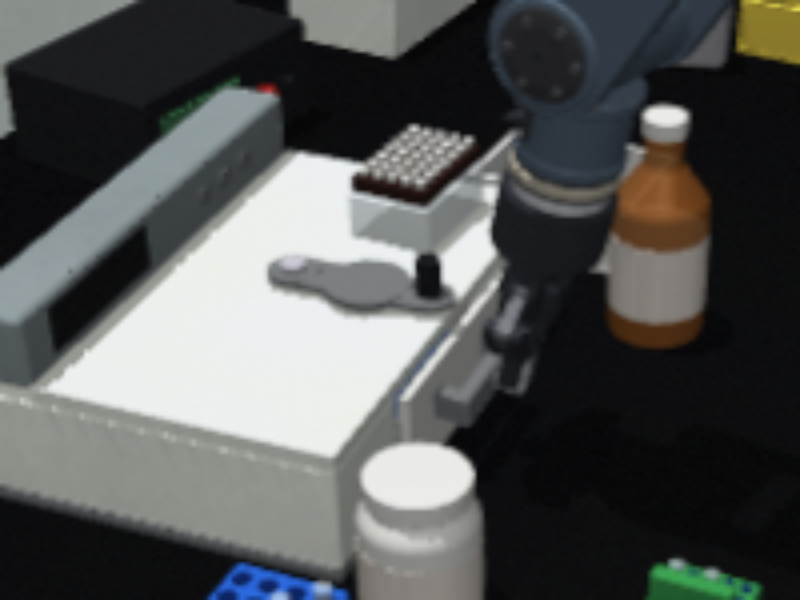

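The drawer is home: the pull reads -144 mm and the force has risen. One more firm nudge, then back off. Meanwhile I'll work out the cover arc.

```bash
python3 -m crank '[{"dp":[0.12,0.012,0],"angular":[0,0,0]},{"dp":[0,0,0],"angular":[0,0,0]}]'; python3 -m crank '[{"dp":[-0.4,-0.04,0],"angular":[0,0,0]},{"dp":[-0.8,-0.08,0],"angular":[0,0,0]},{"dp":[-0.2,-0.02,0.5],"angular":[0,0,0]},{"dp":[0,0,0.8],"angular":[0,4,0]},{"dp":[0,0,0.8],"angular":[0,4,0]},{"dp":[0,0,0.5],"angular":[0,3.2,0]},{"dp":[0,0,0],"angular":[0,0,0]},{"dp":[0,0,0],"angular":[0,0,0]}]'; python3 err.py
python3 - <<'E'
from h import *
O=np.array([.695,.072]);th=np.radians(5.85);X=np.array([np.cos(th),np.sin(th)]);Y=np.array([-X[1],X[0]])
a=np.linspace(0,1.25,8)
P=[(-.15,-.045),(-.095,-.042)]+[(.005-.1*np.cos(t)-(.009+.011*np.sin(t)+.015*np.cos(t))*np.sin(t),.1*np.sin(t)-(.009+.011*np.sin(t)+.015*np.cos(t))*np.cos(t)) for t in a]
P=np.array([O+p[0]*X+p[1]*Y for p in P])
for p,d in zip(P,np.vstack([[0,0],np.diff(P,axis=0)])/.03): print(p.round(4),d.round(2))
d=snap("side");W=d["W"].reshape(-1,3);W=W[np.isfinite(W).all(1)];L=np.c_[(W[:,:2]-O)@X,(W[:,:2]-O)@Y,W[:,2]]
q=L[(L[:,0]>-.2)&(L[:,0]<-.13)&(L[:,1]>.0)&(L[:,1]<.05)&(L[:,2]>.045)&(L[:,2]<.07)];print("pull",np.percentile(q[:,0],[0,5,50]))
E
```

```text
t: 15.0
tcp_pos: [0.5409, 0.0574, 0.0686]
tool_rot: [0.994, 0.05, 0.094, 0.003]
force: [-13.2, -5.6, 9.6]
finger_gap: 0.002
gripper_force: 6.9
t: 15.8
tcp_pos: [0.5061, 0.0531, 0.1475]
tool_rot: [0.999, 0.05, 0.005, -0.001]
force: [-0.5, -0.4, 0.0]
finger_gap: -0.004
gripper_force: 0.0
q [-0.117  0.524  1.824  0.004  0.784  1.351] fix deg [-0.1  0.6  0.1] local -0.18984815660844692 0.0004838479887512119 F [-0.5 -0.4  0. ]
[0.5504 0.0119] [0. 0.]
[0.6048 0.0205] [1.81 0.29]
[0.6029 0.0384] [-0.06  0.6 ]
[0.5983 0.0545] [-0.15  0.54]
[0.5964 0.0717] [-0.06  0.57]
[0.5977 0.0896] [0.04 0.59]
[0.6023 0.1074] [0.15 0.6 ]
[0.6105 0.1246] [0.27 0.57]
[0.6221 0.1403] [0.39 0.52]
[0.6369 0.1538] [0.49 0.45]
pull [-0.14511713 -0.1445941  -0.14219877]
```

```bash
python3 -m crank '[{"dp":[0.5,-0.5,0],"angular":[0,0.3,0]},{"dp":[0.5,-0.5,0],"angular":[0,0.3,0]},{"dp":[0.48,-0.37,-0.2],"angular":[0,0,0]},{"dp":[0.6,0.1,0],"angular":[0,0,0]},{"dp":[0.6,0.1,0],"angular":[0,0,0]},{"dp":[0.6,0.1,0],"angular":[0,0,0]},{"dp":[0,0,0],"angular":[0,0,0]},{"dp":[-0.03,0.3,0],"angular":[0,0,0]},{"dp":[-0.03,0.3,0],"angular":[0,0,0]},{"dp":[-0.07,0.27,0],"angular":[0,0,0]},{"dp":[-0.07,0.27,0],"angular":[0,0,0]},{"dp":[-0.03,0.28,0],"angular":[0,0,0]},{"dp":[-0.03,0.28,0],"angular":[0,0,0]},{"dp":[0.02,0.3,0],"angular":[0,0,0]},{"dp":[0.02,0.3,0],"angular":[0,0,0]},{"dp":[0,0,0],"angular":[0,0,0]}]'; python3 err.py
```

```text
t: 17.45
tcp_pos: [0.5969, 0.0917, 0.1414]
tool_rot: [0.999, 0.051, -0.002, -0.001]
force: [0.4, 0.1, -0.5]
finger_gap: 0.005
gripper_force: 0.0
q [-0.034  0.636  1.577  0.003  0.932  1.434] fix deg [-0.1 -0.2  0.1] local -0.09556883999916953 0.029561306412594968 F [ 0.4  0.1 -0.5]
```

```bash
python3 -m crank '[{"dp":[0.08,0.28,0],"angular":[0,0,0]},{"dp":[0.08,0.28,0],"angular":[0,0,0]},{"dp":[0.14,0.28,0],"angular":[0,0,0]},{"dp":[0.14,0.28,0],"angular":[0,0,0]},{"dp":[0.2,0.26,0],"angular":[0,0,0]},{"dp":[0.2,0.26,0],"angular":[0,0,0]},{"dp":[0.25,0.22,0],"angular":[0,0,0]},{"dp":[0.25,0.22,0],"angular":[0,0,0]},{"dp":[0,0,0],"angular":[0,0,0]}]'; python3 - <<'E'
from h import *
O=np.array([.695,.072]);th=np.radians(5.85);X=np.array([np.cos(th),np.sin(th)]);Y=np.array([-X[1],X[0]])
d=snap("wrist");cv2.imwrite("pics/w5.png",d["image"])
for n in("scene","side","wrist"):
  d=snap(n);W=d["W"].reshape(-1,3);I=d["image"].reshape(-1,3).max(1);k=np.isfinite(W).all(1);W=W[k];I=I[k]
  L=np.c_[(W[:,:2]-O)@X,(W[:,:2]-O)@Y,W[:,2]]
  q=L[(L[:,0]>-.11)&(L[:,0]<.09)&(L[:,1]>-.05)&(L[:,1]<.15)&(L[:,2]>.1125)&(L[:,2]<.1185)]
  v=q[:,:2]-[.005,0];r=np.hypot(*v.T);m=(r>.03)&(r<.12);print(n,m.sum(),"angle",-np.median(np.arctan2(v[m,1],-v[m,0])) if m.any() else None)
E
```

```text
t: 18.35
tcp_pos: [0.6388, 0.1537, 0.1414]
tool_rot: [0.999, 0.05, -0.001, -0.001]
force: [0.2, -0.1, -0.2]
finger_gap: -0.001
gripper_force: 0.0
scene 287 angle -1.2917050600383484
side 127 angle -1.3479346458491217
wrist 19495 angle -1.3154095211688197
```

View pics/w5.png

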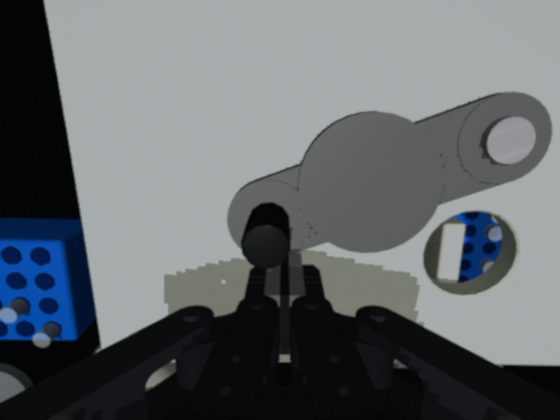

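The cover is at about -1.3 rad. The port at (470,252) is completely clear, with the cooler's fin visible below it. Backing off and handing in.

```bash
python3 -m crank '[{"dp":[-0.3,-0.2,0],"angular":[0,0,0]},{"dp":[-0.4,-0.2,0.2],"angular":[0,0,0]},{"dp":[0,0,0.8],"angular":[0,0,0]},{"dp":[0,0,1],"angular":[0,0,0]},{"dp":[0,0,1],"angular":[0,0,0]},{"dp":[0,0,0.5],"angular":[0,0,0]},{"dp":[0,0,0],"angular":[0,0,0]},{"dp":[0,0,0],"angular":[0,0,0]},{"dp":[0,0,0],"angular":[0,0,0]}]'; python3 - <<'E'
from h import *
O=np.array([.695,.072]);th=np.radians(5.85);X=np.array([np.cos(th),np.sin(th)]);Y=np.array([-X[1],X[0]])
d=snap("side");W=d["W"].reshape(-1,3);W=W[np.isfinite(W).all(1)];L=np.c_[(W[:,:2]-O)@X,(W[:,:2]-O)@Y,W[:,2]]
q=L[(L[:,0]>-.25)&(L[:,0]<-.13)&(abs(L[:,1])<.05)&(L[:,2]>.045)&(L[:,2]<.07)];print("pull",np.percentile(q[:,0],[0,5,50]))
q=L[(L[:,0]>-.11)&(L[:,0]<.09)&(L[:,1]>-.05)&(L[:,1]<.15)&(L[:,2]>.1125)&(L[:,2]<.1185)]
v=q[:,:2]-[.005,0];r=np.hypot(*v.T);m=(r>.03)&(r<.12);print(np.median(np.arctan2(v[m,1],-v[m,0])))
q=L[(L[:,0]>-.11)&(L[:,0]<.09)&(L[:,1]>-.18)&(L[:,1]<-.03)&(L[:,2]>.14)&(L[:,2]<.17)];print("tip",cv2.minAreaRect(q[:,:2].astype(np.float32)*1000))
print(order.sign_off())
E
```

```text
t: 19.45
tcp_pos: [0.6151, 0.1401, 0.2449]
tool_rot: [0.999, 0.05, -0.003, -0.001]
force: [-0.3, 1.0, -0.5]
finger_gap: -0.0
gripper_force: 0.0
pull [-0.14597114 -0.14494674 -0.14273971]
1.1613063625899982
tip ((-39.952735900878906, -109.80104064941406), (92.02603912353516, 62.32976531982422), 84.21912384033203)
the job is handed in; nothing more can be done
None
```

The job is handed in at 19.5 s: the cooler is upright in the drawer, which is pushed fully home. The cover is swung to the left, between 1.16 and 1.35 rad by the camera readings against the 1.0 needed, and the port is completely clear. The tip box has not moved, and no other bystander was touched.

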